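# Free the seized outlet valve of the blue pump

### The arm

A 6-joint arm with a two-finger parallel gripper is mounted at the origin on the work surface. World frame = base frame: x ahead of the robot, y to its left, z up, the work surface at z = 0. Lengths are in m, angles in rad, forces in N, time in s.
With the tool pointing down it reaches from about 0.35 to 0.775 m from the base axis. Payload 7.3 kg.
Tool frame: the origin (TCP) lies at the very end of the fingers, on their centre line; the grasp point (between the pads) lies 19 mm behind it (robot.hold_point_z is the distance from the TCP to the grasp point, in m); y points along the fingers, z is the direction in which the jaws open and shut, and the axes are right-handed (so a half turn about y gives the same grasp; the last joint's range is limited). The gripper opens to 92 mm and grips with 3 to 60 N. Pads are 19 mm wide; open, the fingers measure 130 mm over their backs; the gripper's body (75 mm by 190 mm) begins 47 mm behind the grasp point.
Start: joints at [1.068, 0.342, 1.524, -0, 1.275, -0.146], TCP at [0.183, 0.492, 0.227] pointing down, gripper open.
Joint ranges: [-2.53, 2.53], [-0.77, 2.02], [0.04, 2.7], [-1, 4.14], [0.28, 2.66], [-3.11, 3.11]. Speed limits (rad/s): [2.57, 2.57, 3.14, 3.14, 3.14, 3.14].

### API

Orientations are given as [roll, pitch, yaw] about the fixed x, y, z axes, in that order (R = Rz(yaw) Ry(pitch) Rx(roll)).
In Python, from cell import robot gives the robot as it stands.
- The arm moves only by the shell command python3 -m crank 'ROWS' [OPENING] [FORCE]. ROWS is a JSON object of lists of equal length, an entry for each row: "xyz": the shift along the tool's x, y, z in cm, a list of three; "roll": the turn about the tool's y in degrees. A call has 1 to 20 rows; each row shifts and turns the commanded pose from where the row before left it, along the tool's axes as they then stand; what a row does not reach is not made up. A row lasts 1/10 s, in which the tool goes at most 50 mm and 8.59 degrees, less where a joint would pass 70% of its speed; a pose out of reach is approached as far as the arm can. A call is refused whole if a number of a shift passes 5 or a number of a turn 8.59, either way. A call with a gripper value outside its range is refused whole. OPENING is the gripper command: -1 is fully open, 1 is shut, values between are in proportion, set as the call begins (- or left out, the last holds). The fingers move at their own pace and stop on an object; FORCE is the grip in N (left out, the last holds). Time passes only in rows, so rows that do not move let the fingers close. It gives the time, the measured TCP pose, the force and the opening at its end, in the units of the state.
- robot.observe(): the state, without advancing time (a new reading comes with each control period).
- robot.read_camera(name): name is "scene" or "top"; returns the picture (420x560x3 uint8, red, green, blue); there is no depth.
- robot.calibration(name): a dict with "intrinsics" (3x3 intrinsics, pixels), "D" ([k1, k2, p1, p2, k3] as OpenCV has them; the pictures are not rectified), "pose" (4x4, takes a point from camera to world coordinates). Camera axes: x right, y down, z forward; pixel columns grow to the right and rows downward; lengths in m; the calibration is good to about 2 mm. A picture is of the moment at which its call begins. calibration takes no time and is no camera call.
- robot.hand_in(): hands the job in, once; it reports no verdict.
The state is a dict: "time": time; "qpos": joint angles; "qvel": joint speeds; "joint_efforts": joint torques, N m; "tool_pos": TCP position; "tool_rot": TCP orientation; "contact_force": force on the tool from outside, world axes, zero at the start; "torque": the same for the moment, N m; "opening": finger opening in m.
Only numpy, scipy, OpenCV 4.12 (cv2) and the standard library are available. Lean on these libraries where they do the work, as an engineer would, in place of code of your own. Each camera call takes 0.05 s, during which the arm holds its last target.

### The job

On the repair bench stand a blue and a green water pump, each with a red cross handle on the valve on top. The valve of the blue pump has seized shut: break it loose with a short firm twist anticlockwise (seen from above), then turn the handle on until the valve is fully open, as far as it goes, and let go. Leave the green pump's valve shut.

Things in the scene. Friction and masses are not known exactly. Their poses are not given: they have to be found in the camera images.
- blue_valve_grip (a point): Centre of the red cross handle on top of the BLUE pump, on its vertical axis, half-way up its arms, 205 mm above the bench. Four arms along the point's x and y (they turn with it): 52 mm end to end, 18 wide, 20 high, ends flat; a white stripe on the -x arm. z is up. Nothing on the fixed pump is higher; 41 mm below lies a white dial, 88 mm across: black dot = shut, green dot = open (stripe's place).
- blue_valve (a joint): Angle of the blue pump's handle about its vertical axis, rad: 0 shut (at the start), growing anticlockwise seen from above, to the stop at 1.4 (80 degrees), fully open. Seized: the first 0.2 rad (11 degrees) take up to about 0.4 N m; the rest of the resistance is gone by 0.4 rad; then it turns freely (0.04 N m) and stays where it is left.
- green_valve_grip (a point): The same point of the same red handle on top of the GREEN pump, a bystander of the same shape and size.
- green_valve (a joint): Turning angle of the green pump's handle, rad: 0 shut (at the start), up to 1.4 anticlockwise. Turns easily (0.04 N m); it is to stay shut.

How it is judged:
By the outcome, as a careful person would: the job done as asked, in the order asked, and still so for the second after the job is handed in, with the robot touching nothing.
It also fails if it takes over 35 s, if anything falls off the work surface, if the arm or the gripper's body presses on something with over 40 N, if the wrist force passes 120 N, or if a joint passes its speed limit or range.

## Working session

There is one attempt and no reset: what is moved stays moved. The work goes in short steps, Python scripts to look and compute and a shell command to move; the robot and the scene stay as the last step left them, time stands still between calls to the robot, and variables do not carry over. Pictures are saved under pics/ and viewed, and the job is handed in when it is done.

```bash
mkdir -p pics; ls; python3 - <<'E'
from cell import robot
import cv2,numpy as np
for n in("scene","top"):
    im=robot.read_camera(n); cv2.imwrite(f"pics/{n}0.png",im[:,:,::-1]); c=robot.calibration(n); print(n,{k:np.round(v,4).tolist() for k,v in c.items()})
o=robot.observe(); print({k:np.round(v,3).tolist() for k,v in o.items()}, robot.hold_point_z)
E
```

```text
pics
scene {'intrinsics': [[430.9536, 0.0, 276.6415], [0.0, 430.9536, 211.7462], [0.0, 0.0, 1.0]], 'D': [-0.0342, 0.0, 0.0, 0.0, 0.0], 'pose': [[-0.4986, 0.6681, -0.5523, 0.9142], [0.8667, 0.3951, -0.3044, 0.2288], [0.0148, -0.6304, -0.7761, 0.7922], [0.0, 0.0, 0.0, 1.0]]}
top {'intrinsics': [[507.2984, 0.0, 279.3659], [0.0, 507.2984, 207.0355], [0.0, 0.0, 1.0]], 'D': [-0.0916, 0.0, 0.0, 0.0, 0.0], 'pose': [[-0.0053, -0.9829, 0.1841, 0.3712], [-0.9998, 0.0086, 0.0168, 0.0026], [-0.0181, -0.184, -0.9828, 1.1535], [0.0, 0.0, 0.0, 1.0]]}
{'time': 0.1, 'qpos': [1.068, 0.343, 1.525, -0.0, 1.275, -0.146], 'qvel': [-0.001, -0.002, -0.003, 0.001, 0.002, -0.001], 'joint_efforts': [0.002, -43.2, -24.47, 0.072, 0.053, -0.0], 'tool_pos': [0.183, 0.492, 0.226], 'tool_rot': [-1.572, 0.0, -0.357], 'contact_force': [-0.62, -0.464, 0.106], 'torque': [-0.03, -0.024, 0.017], 'opening': 0.092} 0.0188
```

View pics/scene0.png

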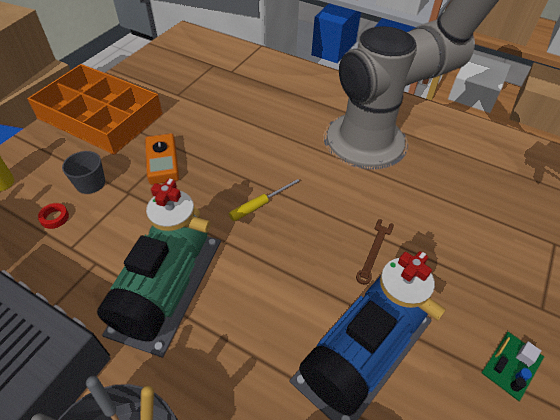

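View pics/top0.png

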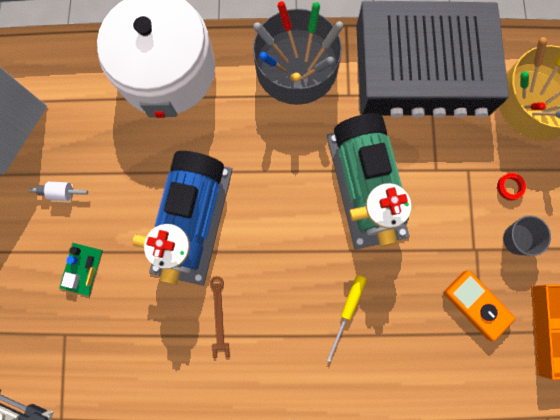

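The top view shows the blue pump's red cross near (165,244) and the green one's near (393,203). In the scene view, the blue pump's cross is near (415,266).

```bash
cat > h.py <<'E'
from cell import robot
import cv2,numpy as np
def ray(n,uv):
    c=robot.calibration(n);K=np.array(c["intrinsics"]);D=np.array(c["D"]);P=np.array(c["pose"])
    p=cv2.undistortPoints(np.array([[uv]],float),K,D)[0,0]
    d=P[:3,:3]@np.array([p[0],p[1],1]); return P[:3,3],d
def onz(n,uv,z):
    o,d=ray(n,uv); return o+d*(z-o[2])/d[2]
def red(im):
    h=cv2.cvtColor(im,cv2.COLOR_RGB2HSV); return (((h[...,0]<6)|(h[...,0]>172))&(h[...,1]>170)&(h[...,2]>90)).astype(np.uint8)
E
python3 - <<'E'
from h import *
for n,(u,v) in(("top",(165,244)),("scene",(415,266))):
    im=cv2.imread(f"pics/{n}0.png")[:,:,::-1]
    m=red(im); w=np.zeros_like(m); w[v-30:v+30,u-30:u+30]=1; m=m*w
    M=cv2.moments(m,True); c=(M['m10']/M['m00'],M['m01']/M['m00']); print(n,c,M['m00'],onz(n,c,.215),onz(n,c,.205))
    cr=im[v-35:v+35,u-35:u+35,::-1]; cv2.imwrite(f"pics/crop_{n}.png",cv2.resize(cr,None,fx=8,fy=8,interpolation=cv2.INTER_CUBIC))
E
```

```text
top (160.84982935153585, 242.37883959044368) 293.0 [0.48148698 0.2414936  0.215     ] [0.48266201 0.24403851 0.205     ]
scene (413.8062827225131, 266.3089005235602) 573.0 [0.48940401 0.24425637 0.215     ] [0.48204458 0.24452408 0.205     ]
```

```bash
python3 -c "
import cv2,numpy as np
a=cv2.imread('pics/crop_top.png')[:,:];b=cv2.imread('pics/crop_scene.png');x=np.hstack([a,b]);cv2.imwrite('pics/crops.png',cv2.resize(x,(800,400)))"
```

```text
(no output)
```

View pics/crops.png

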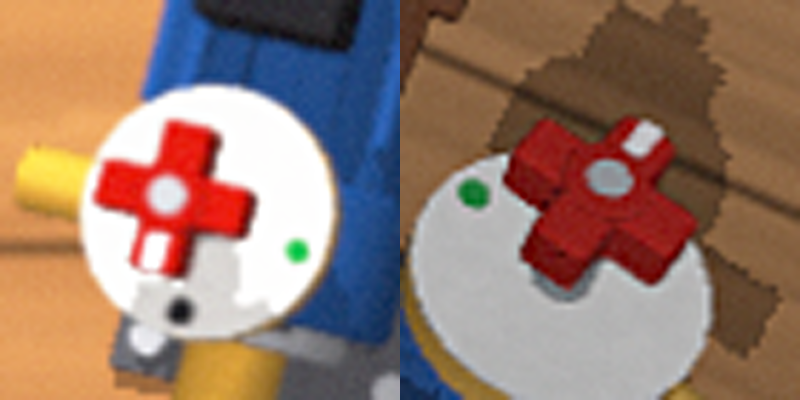

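The crops show the blue cross hub at about (159,243) in the top view and (416.6,262) in the scene view. The striped arm points to the black dot (down in the top image), so the valve is shut. The green dot is on the right.

```bash
python3 - <<'E'
from h import *
T=lambda x,y:(130+x*.175-.4,209+y*.175-.4)
S=lambda x,y:(380+(x-400)*.175-.4,231+y*.175-.4)
print("hub",onz("top",T(167,195),.216),onz("scene",S(609,178),.216))
# grey-hub centroid precise
for n,(u,v) in(("top",(159,243)),("scene",(416,262))):
    im=cv2.imread(f"pics/{n}0.png")[v-6:v+7,u-6:u+7,::-1].astype(int)
    r=(abs(im[...,0]-im[...,1])<40)&(im[...,1]>90); l,L,st,c=cv2.connectedComponentsWithStats(r.astype(np.uint8)); 
    print(n,[(a[4],b+[u-6,v-6],onz(n,b+[u-6,v-6],.216)) for a,b in zip(st[1:],c[1:])])
pts={'up':(189,124),'dn':(158,272),'l':(98,178),'r':(253,210),'stripe':(153,253),}
W={k:onz("top",T(*p),.215) for k,p in pts.items()}
h=onz("top",T(167,195),.216)
for k in W: d=W[k]-h; print(k,d,np.degrees(np.arctan2(d[1],d[0])))
for n,p in(("black",(180,311)),("green",(297,251))):
    d=onz("top",T(*p),.164)-h; print(n,d,np.degrees(np.arctan2(d[1],d[0])))
# dots from scene
d=onz("scene",S(474,194),.164)-onz("scene",S(609,178),.216); print("green sc",d,np.degrees(np.arctan2(d[1],d[0])))
for nm,(a,b) in {'ul-lr':((537,148),(664,240)),'ll-ur':((562,235),(645,135))}.items(): pass
d=onz("scene",S(642,139),.215)-onz("scene",S(609,178),.215);print("stripe sc",d,np.degrees(np.arctan2(d[1],d[0])))
o=robot.observe();from scipy.spatial.transform import Rotation as R
print(R.from_euler('xyz',o['tool_rot']).as_matrix().round(3))
E
```

```text
hub [0.4807339  0.24506815 0.216     ] [0.48001931 0.24476065 0.216     ]
top [(np.int32(1), array([155., 237.]), array([0.49158026, 0.2527545 , 0.216     ])), (np.int32(26), array([158.84615385, 242.61538462]), array([0.48094032, 0.24503526, 0.216     ])), (np.int32(3), array([153., 248.]), array([0.47084916, 0.25579227, 0.216     ]))]
scene [(np.int32(7), array([420.71428571, 256.42857143]), array([0.46654183, 0.24788464, 0.216     ])), (np.int32(41), array([416.26829268, 261.6097561 ]), array([0.47968881, 0.24480555, 0.216     ]))]
up [ 0.0236128  -0.00625051 -0.001     ] -14.826627209780664
dn [-0.02518733  0.00235844 -0.001     ] 174.6506576790679
l [ 0.00583965  0.02353455 -0.001     ] 76.06459200878307
r [-0.00495151 -0.02849151 -0.001     ] -99.85889999180813
stripe [-0.01895554  0.00423951 -0.001     ] 167.3929632799379
black [-0.0340518   0.00751473 -0.052     ] 167.55513802045095
green [-0.01351554 -0.03261496 -0.052     ] -112.50896200817405
green sc [-0.01292314 -0.03225372 -0.052     ] -111.83454920524336
stripe sc [-0.01732447  0.00395931  0.        ] 167.12679646208994
[[ 0.937 -0.001  0.349]
 [-0.349 -0.001  0.937]
 [-0.    -1.    -0.001]]
```

```bash
python3 -m crank '{"xyz":[[0,-1,0],[0,-1,0],[2,0,-0.7],[2,0,-0.7],[2,0,-0.7],[2,0,-0.7],[2,0,-0.7],[2,0,-0.7],[2,0,-0.7],[2,0,-0.7],[2,0,-0.7],[2,0,-0.7],[2,0,-0.7],[2,0,-0.7],[2,0,-0.7],[2,0,-0.7],[2,0,-0.7],[2,0,-0.7],[2,0,-0.7],[0,0,0]],"roll":[0,0,0,0,0,0,0,0,0,0,0,0,0,0,0,0,0,-4,-4,0]}' -1 60
cat > st.py <<'E'
from h import *
from scipy.spatial.transform import Rotation as R
o=robot.observe();M=R.from_euler('xyz',o['tool_rot']).as_matrix()
t=np.array([.4803,.2450,.186]);print("t",o['time'],"pos",o['tool_pos'],"q",np.round(o['qpos'],2),"open",o['opening'])
print("d tool cm",np.round(M.T@(t-o['tool_pos'])*100,2),"z yaw",np.degrees(np.arctan2(M[1,2],M[0,2])),"F",o['contact_force'],o['torque'])
E
python3 st.py
```

```text
time: 2.1
tool_pos: [0.4632, 0.2616, 0.2475]
tool_rot: [-1.57, -0.002, -0.218]
contact_force: [-0.2, -0.3, -0.1]
opening: 0.0917
t 2.1 pos [0.46324709 0.26157057 0.24753209] q [ 0.37  0.34  1.47 -0.    1.33 -0.98] open 0.09167719150087199
d tool cm [ 2.01  6.16 -1.25] z yaw 77.48629393604078 F [-0.15231792 -0.31995048 -0.05583711] [ 0.00569012 -0.02860105 -0.02722037]
```

```bash
python3 -m crank '{"xyz":[[1,0,-0.6],[1,0,-0.65],[0,0,0],[0,0,0]],"roll":[0,0,0,0]}'; python3 st.py; python3 - <<'E'
from h import *
for n,(u,v) in(("top",(165,244)),("scene",(415,266))):
    im=robot.read_camera(n); cv2.imwrite(f"pics/{n}1.png",cv2.resize(im[v-75:v+75,max(u-75,0):u+75,::-1],None,fx=3,fy=3))
E
```

```text
time: 2.5
tool_pos: [0.478, 0.2463, 0.2468]
tool_rot: [-1.571, 0.0, -0.218]
contact_force: [0.4, 0.2, -0.1]
opening: 0.0917
t 2.5 pos [0.47803865 0.24633884 0.24679457] q [ 0.33  0.35  1.45  0.    1.34 -1.02] open 0.09166048516805288
d tool cm [ 0.25  6.08 -0.08] z yaw 77.51547025108167 F [ 0.4295318   0.22144234 -0.06269246] [-0.0118566   0.00818735  0.03025443]
```

View pics/scene1.png

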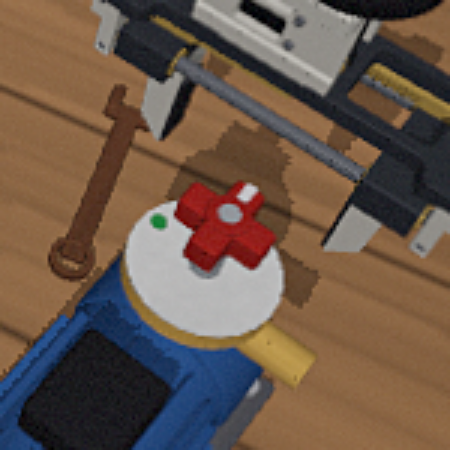

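View pics/top1.png

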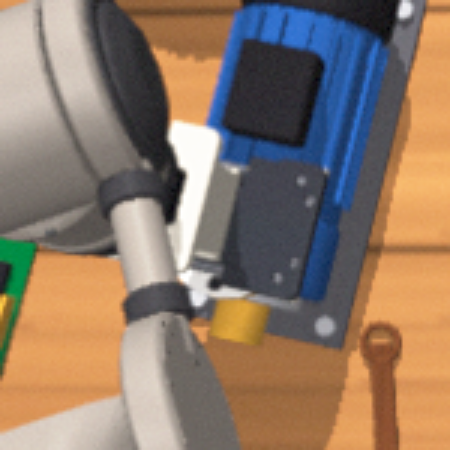

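The scene view shows the fingers either side of the cross and above it. In the top view the arm hides the handle. Next I descend and close.

```bash
python3 -m crank '{"xyz":[[0.2,0.5,-0.1],[0,1,0],[0,1,0],[0,1,0],[0,1,0],[0,1,0],[0,0.5,0],[0,0,0],[0,0,0]],"roll":[0,0,0,0,0,0,0,0,0]}'; python3 st.py; python3 - <<'E'
from h import *
for n,(u,v) in(("scene",(415,266)),):
    im=robot.read_camera(n); cv2.imwrite(f"pics/{n}2.png",cv2.resize(im[v-75:v+75,max(u-75,0):u+75,::-1],None,fx=3,fy=3))
E
```

```text
time: 3.5
tool_pos: [0.4801, 0.245, 0.1869]
tool_rot: [-1.57, -0.0, -0.217]
contact_force: [-0.0, 0.4, -0.5]
opening: 0.0923
t 3.5 pos [0.4800523  0.24504043 0.18694625] q [ 0.33  0.4   1.55  0.    1.19 -1.02] open 0.0922701652557252
d tool cm [0.03 0.09 0.  ] z yaw 77.55771956948637 F [-0.01778574  0.41190978 -0.46504998] [0.00135346 0.04253953 0.02159744]
```

View pics/scene2.png

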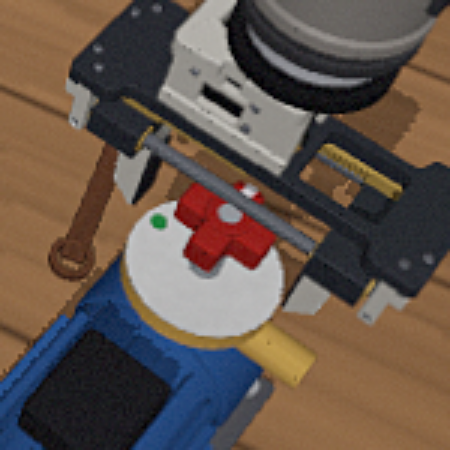

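The scene view shows the fingertips either side of the cross at arm height, so I close on it.

```bash
python3 -m crank '{"xyz":[[0,0,0],[0,0,0],[0,0,0],[0,0,0],[0,0,0],[0,0,0],[0,0,0],[0,0,0]],"roll":[0,0,0,0,0,0,0,0]}' 1 60; python3 st.py
```

```text
time: 4.35
tool_pos: [0.48, 0.2453, 0.1868]
tool_rot: [-1.57, -0.0, -0.217]
contact_force: [0.5, 3.3, 0.1]
opening: 0.0517
t 4.35 pos [0.47996662 0.24533758 0.18677269] q [ 0.33  0.4   1.55  0.    1.19 -1.02] open 0.05173405506519001
d tool cm [ 0.04  0.08 -0.03] z yaw 77.56012793660463 F [0.52796997 3.28993059 0.09940063] [ 0.54753097 -0.06029315 -0.05035274]
```

Gripped at 52 mm, as expected. Now the firm break-loose twist; negative roll is anticlockwise because tool y points down.

```bash
python3 -m crank '{"xyz":[[0,0,0],[0,0,0],[0,0,0],[0,0,0],[0,0,0]],"roll":[-5,-5,-5,-5,0]}'; python3 st.py;  python3 - <<'E'
from h import *
for n,(u,v) in(("scene",(415,266)),):
    im=robot.read_camera(n); cv2.imwrite(f"pics/{n}3.png",cv2.resize(im[v-75:v+75,max(u-75,0):u+75,::-1],None,fx=3,fy=3))
E
```

```text
time: 4.85
tool_pos: [0.4799, 0.2452, 0.1868]
tool_rot: [-1.57, -0.0, 0.133]
contact_force: [1.2, 3.7, -0.1]
opening: 0.0516
t 4.85 pos [0.47989724 0.2452129  0.18678755] q [ 0.33  0.4   1.55  0.    1.19 -1.37] open 0.051600642042108395
d tool cm [ 0.04  0.08 -0.03] z yaw 97.59806202295138 F [ 1.19714667  3.67951956 -0.10120045] [ 0.11943231  0.05027553 -0.26434172]
```

View pics/scene3.png

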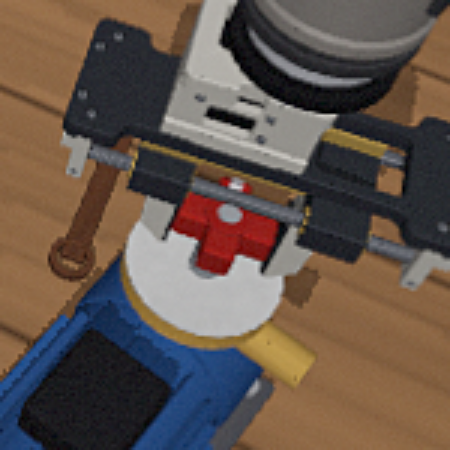

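The cross has turned about 20° with the gripper, and reaction torque is only 0.26 N m. I keep turning.

```bash
python3 -m crank '{"xyz":[[0,0,0],[0,0,0],[0,0,0],[0,0,0],[0,0,0],[0,0,0],[0,0,0],[0,0,0],[0,0,0],[0,0,0],[0,0,0]],"roll":[-6,-6,-6,-6,-6,-6,-6,-6,-6,-3,0]}'; python3 st.py
```

```text
time: 6.0
tool_pos: [0.48, 0.2451, 0.1868]
tool_rot: [-1.571, -0.001, 1.125]
contact_force: [1.1, 4.1, -1.7]
opening: 0.0513
t 6.0 pos [0.4800175  0.24513298 0.186801  ] q [ 0.33  0.4   1.55  0.    1.19 -2.37] open 0.05127997014236504
d tool cm [ 0.    0.08 -0.03] z yaw 154.4711470222753 F [ 1.13236743  4.09182573 -1.70318099] [ 0.59840311 -0.02911777 -0.02094994]
```

```bash
python3 -m crank '{"xyz":[[0,0,0],[0,0,0],[0,0,0],[0,0,0],[0,0,0]],"roll":[-1,-1,-1,-1,0]}'; python3 st.py
```

```text
time: 6.5
tool_pos: [0.48, 0.2451, 0.1868]
tool_rot: [-1.57, -0.001, 1.194]
contact_force: [1.8, 4.6, -0.8]
opening: 0.0518
t 6.5 pos [0.4800053  0.24510396 0.18676834] q [ 0.33  0.4   1.55  0.    1.19 -2.44] open 0.05184066505516988
d tool cm [ 0.    0.08 -0.03] z yaw 158.39459413447887 F [ 1.77172642  4.61016435 -0.81843867] [ 0.82008935 -0.10778203 -1.80106972]
```

The moment has risen to 1.8 N m at 80.8° of turn, so the handle is at the stop. I relax slightly, open and rise.

```bash
python3 -m crank '{"xyz":[[0,0,0],[0,0,0]],"roll":[0.5,0]}'; python3 st.py; python3 -m crank '{"xyz":[[0,0,0],[0,0,0],[0,0,0],[0,0,0],[0,0,0],[0,0,0],[0,0,0],[0,0,0]],"roll":[0,0,0,0,0,0,0,0]}' -1; python3 st.py;  python3 - <<'E'
from h import *
for n,(u,v) in(("scene",(415,266)),):
    im=robot.read_camera(n); cv2.imwrite(f"pics/{n}4.png",cv2.resize(im[v-75:v+75,max(u-75,0):u+75,::-1],None,fx=3,fy=3))
E
```

```text
time: 6.7
tool_pos: [0.48, 0.2451, 0.1868]
tool_rot: [-1.571, -0.001, 1.187]
contact_force: [1.5, 5.7, -1.0]
opening: 0.0517
t 6.7 pos [0.47999947 0.24512664 0.1867769 ] q [ 0.33  0.4   1.55  0.    1.19 -2.43] open 0.05168865283768229
d tool cm [-0.    0.08 -0.03] z yaw 158.03160222526594 F [ 1.54933189  5.70776307 -0.98576981] [ 0.79434707 -0.23155222 -0.77224348]
time: 7.5
tool_pos: [0.4799, 0.2449, 0.1867]
tool_rot: [-1.571, -0.0, 1.188]
contact_force: [0.0, -0.2, -0.2]
opening: 0.0915
t 7.5 pos [0.47986748 0.24493896 0.1867336 ] q [ 0.33  0.4   1.55  0.    1.19 -2.43] open 0.0914778241640082
d tool cm [ 0.02  0.07 -0.04] z yaw 158.06086762759946 F [ 0.03140916 -0.22039483 -0.20980791] [ 0.0432691   0.15370626 -0.04510649]
```

View pics/scene4.png

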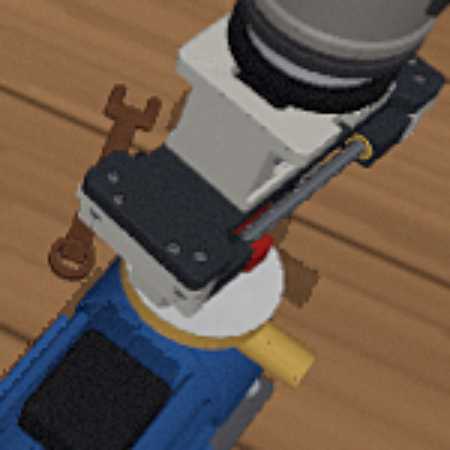

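The fingers are open and clear of the cross. I raise straight up, then move back out of the camera's view. Tool x is now at yaw 68°, which points to +y.

```bash
python3 -m crank '{"xyz":[[0,-0.5,0],[0,-1,0],[0,-1,0],[0,-1,0],[0,-1,0],[0,-1,0],[0,-1,0],[0,-1,0],[1.5,0,1.5],[1.5,0,1.5],[1.5,0,1.5],[1.5,0,1.5],[1.5,0,1.5],[1.5,0,1.5],[1.5,0,1.5],[1.5,0,1.5],[0,0,0],[0,0,0]],"roll":[0,0,0,0,0,0,0,0,0,0,0,0,0,0,0,0,0,0]}'; python3 st.py;  python3 - <<'E'
from h import *
L=[]
for n,(u,v) in(("top",(165,244)),("scene",(415,266))):
    im=robot.read_camera(n); cv2.imwrite(f"pics/{n}5full.png",im[:,:,::-1]); L.append(cv2.resize(im[v-35:v+35,u-35:u+35,::-1],(400,400),interpolation=cv2.INTER_CUBIC))
cv2.imwrite("pics/crops5.png",np.hstack(L))
E
```

```text
time: 9.35
tool_pos: [0.4133, 0.4011, 0.2618]
tool_rot: [-1.571, 0.0, 1.189]
contact_force: [0.3, 0.9, 0.1]
opening: 0.092
t 9.35 pos [0.41333319 0.4010679  0.26183818] q [ 0.64  0.41  1.32 -0.    1.41 -2.12] open 0.09204931066021318
d tool cm [-11.98   7.59 -12.03] z yaw 158.11377518016982 F [0.30644484 0.88110749 0.12441506] [ 0.05280108  0.05768484 -0.00479983]
```

View pics/crops5.png

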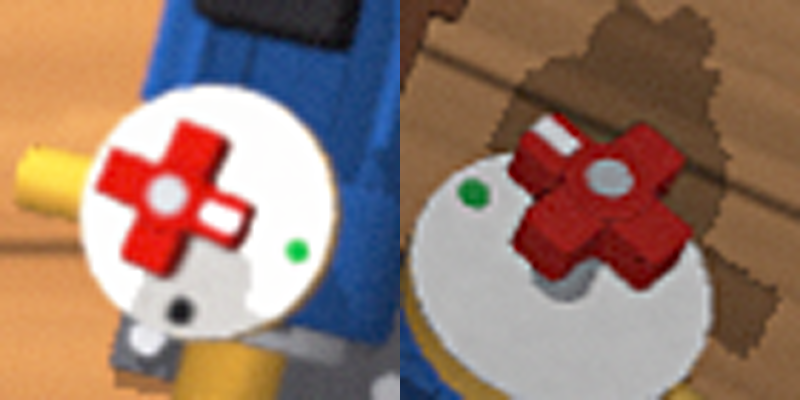

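View pics/top5full.png

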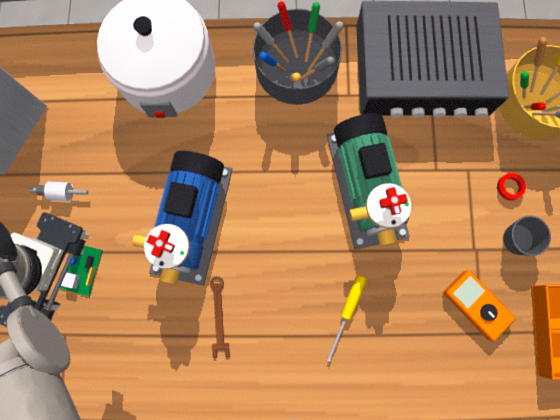

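The stripe now points to the green dot in both views, and the green pump's handle looks unchanged. Here is a numeric check.

```bash
python3 - <<'E'
from h import *
T=lambda x,y:(130+x*.175-.4,209+y*.175-.4)
S=lambda x,y:(380+(x-400)*.175-.4,231+y*.175-.4)
for n,a,b in(("top",T(219,215),T(167,195)),("scene",S(556,134),S(609,178))):
    d=onz(n,a,.215)-onz(n,b,.215); print(n,np.degrees(np.arctan2(d[1],d[0])))
a=cv2.imread("pics/top0.png");b=cv2.imread("pics/top5full.png");print("green diff",cv2.absdiff(a,b)[175:230,365:420].max())
for n in("top",):
  for f in("0","5full"):
    im=cv2.imread(f"pics/{n}{f}.png")[:,:,::-1]; m=red(im);w=np.zeros_like(m);w[205:280,125:200]=1
    m=m*w; y,x=np.nonzero(m); p=np.array([onz(n,(i,j),.215)[:2] for i,j in zip(x,y)])-[.4805,.245]
    r=np.hypot(*p.T);k=(r>.014)&(r<.026);print(f,np.degrees(np.angle(np.mean(np.exp(4j*np.arctan2(p[k,1],p[k,0])))))/4)
E
```

```text
top -110.82524344242579
scene -110.22707324603847
green diff 28
0 -13.362556573571815
5full -23.29787267582823
```

```bash
python3 - <<'E'
from h import *
a=cv2.imread("pics/top0.png");b=cv2.imread("pics/top5full.png");d=cv2.absdiff(a,b)
print(d[175:230,365:420].mean(),d[120:175,365:420].mean(),d[120:175,365:420].max())
print(robot.hand_in(), robot.observe()['time'])
E
```

```text
1.9674931129476585 2.9360881542699726 18
the job is handed in; nothing more can be done
the job is handed in; nothing more can be done
```

The blue pump's valve is fully open and the job is handed in. The green pump's valve was never touched.

I found the blue handle in both cameras (they agreed to about 1 mm), gripped two opposite arm ends at 60 N and broke it loose with a 20° anticlockwise twist. I then turned it on until the moment rose to 1.8 N m at about 81°, which is the stop. After easing off half a degree, I opened the gripper, rose and moved clear. This took about 9.5 s.

**Last checks**
- **Blue valve:** the stripe points at the green dot in both views. The cross angle in the top view had turned 80.1° and the stripe measured about 82°. They differ by 2°, within what I can read from the stripe's few pixels.
- **Green valve:** its handle looks unchanged. The average change in that part of the picture is at noise level. One pixel's peak change was 28, against 18 in a reference patch, which I took as noise.
- **Contact:** the gripper was open and touching nothing, and the forces were under 1 N. The wrist force reported after each move stayed below about 7 N; I did not check the peaks in between.

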